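# Weigh the odd cheese from the crate

## Task

A square cheese has been packed in with the round ones. Swing the crate's gate down flat with its side lever or by its panel, slide the square cheese out, without lifting or tipping it, to the middle of the weighing plate, then close the gate fully again. Leave the round cheeses in their places in the crate and do not disturb the other things on the table.

Things in the scene. Friction and masses are not known exactly. Their poses are not given: they have to be found in the camera images.
- crate: fixed grey crate; origin at the centre of its underside, x to its gate (away from the robot), y along it. Inside: x -80 to 80 mm, y -216 to 216 mm; floor top 8 mm above the table; back and side walls 6 mm thick, 60 mm high, two back corner posts 65 mm. Four cheeses stand side by side at y about -155, -52, 52, 155, x about 22 mm: a gap of about 55 mm to the back wall
- gate (a joint): gate hinge (rad): 0 closed, upright; 1.57 open, laid flat away from the robot. The gate is a panel 424 mm long, 45 high, 6 thick along the crate's whole +x side, hinged along its lower edge at crate x 84 mm, 4 mm above the table; laid flat, its top is 7 mm above the table and it ends at crate x 129 mm. Light friction: it stays where left
- gate_knob (a point): centre of the freely spinning black roller knob (22 mm thick, 26 mm along y) on the gate's lever: a 12 mm steel rod, 80 mm long, fixed to the gate, turning with it about the hinge line, beside the crate at crate y -245 mm. Gate closed: it leans 45 deg back, knob at crate x 27 mm; open: 45 deg forward, knob at crate x 141 mm; both 61 mm above the table
- square_cheese: the only square cheese, 90 x 90 mm, 45 mm high, about 0.3 kg, same rind as the others, square paper label on top; origin at the centre of its underside, x and y square to its sides, z up
- weigh_plate: weighing plate, a 170 x 170 mm steel plate flush with the table, with a thin black edge; origin at its centre, at table height; x towards its indicator, a fixed steel box 45 mm high and 140 mm wide that begins 160 mm beyond the centre. It lies beyond the open gate
- round0: round cheese, 90 mm across, 45 mm high, round paper label on top; origin at the centre of its underside; stands in the crate and stays there
- round1: round cheese, 90 mm across, 45 mm high, round paper label on top; origin at the centre of its underside; stands in the crate and stays there
- round2: round cheese, 90 mm across, 45 mm high, round paper label on top; origin at the centre of its underside; stands in the crate and stays there
- tape_roll: roll of brown packing tape lying flat, 96 mm across, 48 mm high, origin at the centre of its underside; bystander left of the plate
- spray_bottle: white round bottle, 68 mm across, 170 mm high, origin at the centre of its underside; bystander left of the crate
- carton_small: closed white carton 120 x 160 mm, 60 mm high, origin at the centre of its underside; bystander right of the crate
- tub: white round open bowl 100 mm across, 60 mm high, origin at the centre of its underside; bystander left of the crate
- salt_jar: pale jar with a white lid, 72 mm across, 70 mm high, origin at the centre of its underside; bystander just left of the crate

How it is judged (in metres and radians):
On the way, in this order (a step that is already met when the one before it is completed fails the run):
1. the gate is laid flat (value of joint gate above 1.4 rad), for 0.2 s.
2. the square cheese rests in the middle of the weighing plate, the gate still open (horizontal distance between square_cheese and weigh_plate below 0.025 m and height (world z) of square_cheese below 0.008 m and angle between square_cheese's own z axis and vertical below 0.08 rad and linear speed of square_cheese below 0.02 m/s and value of joint gate above 1 rad), for 0.2 s.
At the end, for the whole second after the job is handed in: The square cheese lies flat and at rest on the weighing plate, its centre within 25 mm of the plate's centre; the gate is closed (within 0.15 rad of upright); each round cheese is within 30 mm of where it stood in the crate and each other loose thing within 40 mm of its place (horizontal distance between square_cheese and weigh_plate below 0.025 m and height (world z) of square_cheese below 0.008 m and angle between square_cheese's own z axis and vertical below 0.08 rad and linear speed of square_cheese below 0.02 m/s and value of joint gate below 0.15 rad and distance of each of round0, round1, round2 from where it was at the start of the episode below 0.03 m and distance of each of tape_roll, spray_bottle, carton_small, tub, salt_jar from where it was at the start of the episode below 0.04 m); the robot touches nothing.
It fails at once if the square cheese is lifted (underside more than 40 mm above the table) (height (world z) of square_cheese above 0.04 m).
It fails at once if the square cheese is tipped (more than 0.35 rad) (angle between square_cheese's own z axis and vertical above 0.35 rad).
It fails at once if a round cheese is moved more than 30 mm (distance of any of round0, round1, round2 from where it was at the start of the episode above 0.03 m).
It fails at once if another loose thing is moved more than 40 mm (distance of any of tape_roll, spray_bottle, carton_small, tub, salt_jar from where it was at the start of the episode above 0.04 m).
It also fails if it takes over 58 s, if anything falls off the work surface, if the arm or the gripper's body presses on something with over 40 N, if the wrist force passes 120 N, or if a joint passes its speed limit or range.

## Robot

A 6-joint arm with a two-finger parallel gripper is mounted at the origin on the work surface. World frame = base frame: x ahead of the robot, y to its left, z up, the work surface at z = 0. Lengths are in mm, angles in rad, forces in N, time in s.
With the tool pointing down it reaches from about 325 to 900 mm from the base axis. Payload 6.1 kg.
Tool frame: the origin (TCP) lies at the very end of the fingers, on their centre line; the grasp point (between the pads) lies 19 mm behind it; z points along the fingers, y is the line along which they close (so a half turn about z gives the same grasp; the last joint's range is limited). The gripper opens to 85 mm and grips with 20 to 120 N. Pads are 22 mm wide; open, the fingers measure 114 mm over their backs; the gripper's body (76 mm by 85 mm) begins 54 mm behind the grasp point. The pads swing forward as they close: fully open they stand 13 mm farther back than shut.
Start: joints at [-1.465, 0.22, 1.526, -0, 1.395, -0.126], TCP at [143.574, -608.278, 205] pointing down, gripper open.
Joint ranges: [-2.98, 2.98], [-0.91, 2.08], [0.09, 2.57], [-1.24, 4.39], [0.2, 2.65], [-2.68, 2.68]. Speed limits (rad/s): [2.57, 2.57, 3.01, 3.14, 3.14, 3.14].

## Interface

Orientations are given as a unit quaternion [x, y, z, w].
In Python, from bench import telemetry, imaging, ticket gives the robot as it stands. The module is installed in compiled form; this text tells all that it offers.
- The arm moves only by the tool drive_tool, never from a script. Its argument "commands" is a list of rows, each a list of 7 numbers: the shift along the tool's x, y, z in mm, then the turn, a rotation vector about the tool's x, y, z in degrees, then the finger opening in mm, from 0 to 85.4. A call has 1 to 20 rows; each row shifts and turns the commanded pose from where the row before left it, along the tool's axes as they then stand; what a row does not reach is not made up. A row lasts 1/10 s, in which the tool goes at most 50 mm and 8.59 degrees, less where a joint would pass 70% of its speed; a pose out of reach is approached as far as the arm can. A call is refused whole if a number of a shift passes 50 or a number of a turn 8.59, either way. A call with a gripper value outside its range is refused whole. The fingers move at their own pace and stop on an object; "newtons" is the grip in N (left out, the last holds). Time passes only in rows, so rows that do not move let the fingers close. It gives the time, the measured TCP pose, the force, the opening and the grip force at its end, in the units of the state.
- telemetry.get_state(): the state, without advancing time (a new reading comes with each control period).
- imaging.grab_frame(name): name is "side" or "top" or "wrist"; returns the picture (480x640x3 uint8, red, green, blue); there is no depth.
- imaging.camera_info(name): a dict with "fov_y" (degrees; the focal length in pixels is half the picture's height over the tangent of half this angle, whatever the lens; pixels are square), "cx", "cy" (the principal point, pixels), "k1" (the pictures are not rectified: a ray, as slopes to the right and down, at radius r is drawn at 1 + k1 r^2 times it, then the intrinsics apply), "position" and "attitude" of the camera in the world; the wrist camera has in their place "hand_eye" (4x4, takes a point from camera to tool coordinates, whose origin is the TCP and whose axes are the flange's). Camera axes: x right, y up, looking along -z (the intrinsics and any distortion apply to the point x, -y, -z); pixel columns grow to the right and rows downward; lengths in mm; the calibration is good to about 2 mm. A picture is of the moment at which its call begins: read the wrist's pose just before it. camera_info takes no time and is no camera call.
- ticket.hand_in(): hands the job in; it is judged then, once.
The state is a dict: "t": time; "joint_positions": joint angles; "dq": joint speeds; "effort": joint torques, N m; "ee_pos": TCP position; "ee_rot": TCP orientation; "wrist_force": force on the tool from outside, world axes, zero at the start; "ft_torque": the same for the moment, N m; "width": finger opening in mm; "grip_force": force on a finger pad.
Only numpy, scipy, OpenCV 4.12 (cv2) and the standard library are available. Lean on these libraries where they do the work, as an engineer would, in place of code of your own. Each camera call takes 0.05 s, during which the arm holds its last target. There are 200 camera calls.

## Working session

There is one attempt and no reset: what is moved stays moved. The work goes in short steps, Python scripts to look and compute and a tool call to move; the robot and the scene stay as the last step left them, time stands still between calls to the robot, and variables do not carry over. Pictures are saved under pics/ and viewed, at most 10 in all, crops included, and the job is handed in when it is done.

Besides the shell and the picture viewer there is one more tool, called after ">>>" as name(argument=value, ...) on one line, values as JSON. drive_tool: Moves the arm, as the interface text tells. Its arguments: {"type":"object","properties":{"commands":{"type":"array"},"newtons":{"type":"number"}},"required":["commands"]}

```bash
mkdir -p pics
cat > h.py <<'E'
import numpy as np, cv2
from scipy.spatial.transform import Rotation as R
from bench import telemetry, imaging, ticket
def cam(name, st=None):
    c=imaging.camera_info(name); f=240/np.tan(np.radians(c["fov_y"])/2)
    if "hand_eye" in c:
        st=st or telemetry.get_state(); H=np.array(c["hand_eye"])
        Rt=R.from_quat(st["ee_rot"]).as_matrix()
        return f,c["cx"],c["cy"],c["k1"],Rt@H[:3,:3],Rt@H[:3,3]+np.array(st["ee_pos"])
    a=np.array(c["attitude"]); M=R.from_quat(a).as_matrix() if a.size==4 else a.reshape(3,3)
    return f,c["cx"],c["cy"],c["k1"],M,np.array(c["position"])
def ray(C,uv):
    f,cx,cy,k,M,p=C; uv=np.atleast_2d(uv).astype(float)
    d=(uv-[cx,cy])/f; s=d.copy()
    for _ in range(20): s=d/(1+k*(s**2).sum(1,keepdims=True))
    return np.c_[s[:,0],-s[:,1],-np.ones(len(s))]@M.T
def plane(C,uv,z):
    r=ray(C,uv); return C[5]+r*((z-C[5][2])/r[:,2])[:,None]
def proj(C,P):
    f,cx,cy,k,M,p=C; q=(np.atleast_2d(P)-p)@M; s=np.c_[q[:,0]/-q[:,2],-q[:,1]/-q[:,2]]
    return s*(1+k*(s**2).sum(1,keepdims=True))*f+[cx,cy]
def two(Ca,a,Cb,b):
    da=ray(Ca,a)[0];db=ray(Cb,b)[0];A=np.c_[da,-db];t=np.linalg.lstsq(A,Cb[5]-Ca[5],rcond=None)[0]
    x=Ca[5]+da*t[0];y=Cb[5]+db*t[1];return (x+y)/2,np.linalg.norm(x-y)
E
python3 - <<'E'
from h import *
st=telemetry.get_state();print({k:np.round(v,3) for k,v in st.items()})
for n in("top","side","wrist"):
    print(n,imaging.camera_info(n)); cv2.imwrite(f"pics/{n}0.png",imaging.grab_frame(n)[:,:,::-1])
E
```

```text
{'t': np.float64(0.0), 'joint_positions': array([-1.465,  0.221,  1.528, -0.   ,  1.395, -0.126]), 'dq': array([-0.001,  0.001,  0.001,  0.   , -0.   ,  0.002]), 'effort': array([-3.0000e-03, -4.9691e+01, -3.8939e+01, -1.0000e-03,  1.1000e-02,
       -0.0000e+00]), 'ee_pos': array([ 143.529, -607.612,  203.878]), 'ee_rot': array([ 0.993,  0.116,  0.   , -0.001]), 'wrist_force': array([ 0.254, -0.012, -0.639]), 'ft_torque': array([-0.031,  0.02 ,  0.012]), 'grip_force': np.float64(0.0), 'width': np.float64(85.248)}
top {'fov_y': 46.02541278485629, 'cx': 326.47950206804416, 'cy': 239.93249582876635, 'k1': -0.1474863124138689, 'position': array([ 401.4166393 ,  -34.89629836, 1462.04070048]), 'attitude': array([ 0.03186186, -0.03186072, -0.70268792,  0.71007   ])}
side {'fov_y': 50.983555594351444, 'cx': 312.3720784856669, 'cy': 240.8645469724928, 'k1': 0.020816222389320353, 'position': array([455.96750343, 804.87532575, 902.33007672]), 'attitude': array([-0.01045741,  0.38188241,  0.9234474 , -0.03607446])}
wrist {'fov_y': 65.09193180535203, 'cx': 312.8601357244916, 'cy': 241.18932178229818, 'k1': -0.03996772252596022, 'hand_eye': array([[-6.16425358e-04,  9.60538106e-01,  2.78147742e-01,
         7.18193237e+01],
       [ 9.99999391e-01,  3.37527048e-04,  1.05058337e-03,
         2.02886916e-02],
       [ 9.15242969e-04,  2.78148221e-01, -9.60537729e-01,
        -1.69022173e+02],
       [ 0.00000000e+00,  0.00000000e+00,  0.00000000e+00,
         1.00000000e+00]])}
```

View pics/top0.png

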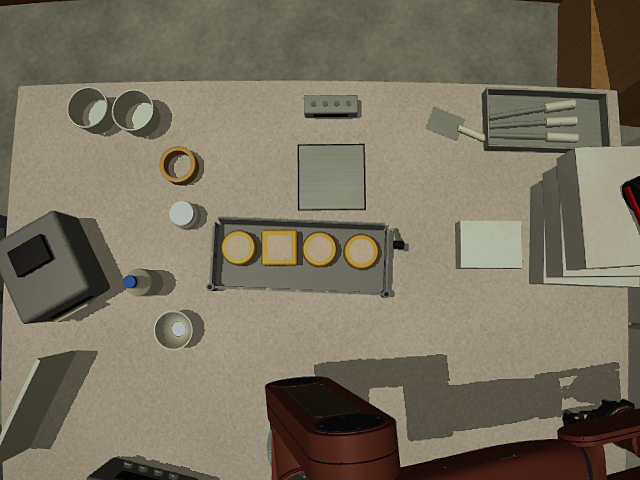

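View pics/side0.png

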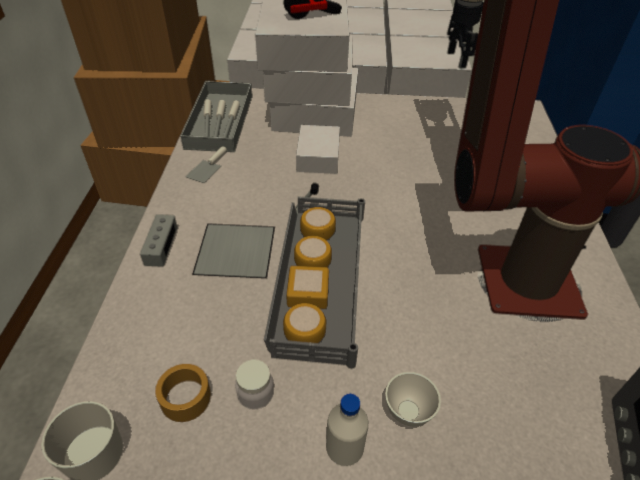

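The top view shows the square cheese at (280,247), the rounds at (239,248), (319,249) and (361,252). The plate is at (332,177), the knob at (399,245), and the crate's back posts at (211,288) and (387,293). In the side view the square cheese is at (308,285), the knob at (314,188), the plate at (235,250), and the posts at (352,354) and (361,207).

```bash
cat > m.py <<'E'
from h import *
def cheeses(img,roi,amin=300):
    x0,y0,x1,y1=roi; hsv=cv2.cvtColor(img,cv2.COLOR_RGB2HSV); m=np.zeros(img.shape[:2],np.uint8)
    s=hsv[y0:y1,x0:x1]; m[y0:y1,x0:x1]=cv2.inRange(s,(10,95,100),(32,255,255))
    cs,hi=cv2.findContours(m,cv2.RETR_CCOMP,cv2.CHAIN_APPROX_NONE)
    out=[]
    for i,c in enumerate(cs):
        if hi[0][i][3]>=0 and cv2.contourArea(c)>amin:  # holes = labels
            M=cv2.moments(c); r=cv2.minAreaRect(c); out.append((M["m10"]/M["m00"],M["m01"]/M["m00"],cv2.contourArea(c)/(r[1][0]*r[1][1]),r,c))
    return out
def blob(m,roi,n=1):
    x0,y0,x1,y1=roi; q=np.zeros_like(m); q[y0:y1,x0:x1]=m[y0:y1,x0:x1]
    cs,_=cv2.findContours(q,cv2.RETR_EXTERNAL,cv2.CHAIN_APPROX_NONE)
    return sorted(cs,key=cv2.contourArea)[-1]
def cen(c): M=cv2.moments(c); return np.array([M["m10"]/M["m00"],M["m01"]/M["m00"]])
E
python3 - <<'E'
from m import *
np.set_printoptions(precision=1,suppress=True)
T=imaging.grab_frame("top");S=imaging.grab_frame("side");CT=cam("top");CS=cam("side")
a=sorted(cheeses(T,(205,215,400,300),200));b=sorted(cheeses(S,(260,190,370,360),200),key=lambda q:-q[1])
print(len(a),len(b))
for p,q in zip(a,b): print("label",p[:3],q[:3],*two(CT,p[:2],CS,q[:2]))
sq=max(a,key=lambda q:q[2]); c=plane(CT,cv2.boxPoints(sq[3]),53); print("sq label corners",c.tolist())
gT=T.max(2)
kT=cen(blob((gT<45).astype(np.uint8),(390,232,410,256)));kS=cen(blob((S.max(2)<45).astype(np.uint8),(303,178,325,200)))
print("knob",kT,kS,*two(CT,kT,CS,kS))
for n,im,C,roi in(("T",T,CT,(285,132,378,222)),("S",S,CS,(185,215,285,285))):
    m=(cv2.cvtColor(im,cv2.COLOR_RGB2HSV)[:,:,1]<45)*(im.max(2)<150)
    bl=blob(m.astype(np.uint8),roi); ap=cv2.approxPolyDP(cv2.convexHull(bl),6,True)[:,0]; w=plane(C,ap,0)
    bp=cen(bl);print("plate",n,bp,cv2.contourArea(bl),ap.tolist(),w.tolist(),w.mean(0))
for pT,pS in(((211,288),(352,349)),((387,293),(361,202))): print("post",*two(CT,pT,CS,pS), plane(CT,pT,65))
x=[cv2.resize(T[200:310,190:420],None,fx=3,fy=3,interpolation=2),cv2.resize(S[170:370,250:380],None,fx=2.8,fy=2.8,interpolation=2)]
cv2.imwrite("pics/c1.png",x[0][:,:,::-1]);cv2.imwrite("pics/c2.png",x[1][:,:,::-1])
E
```

```text
4 4
label (237.56275303643724, 246.83029689608634, 0.8065306126570861) (304.1367738296672, 318.4915397631134, 0.7771203589780499) [510.5 188.4  55. ] 3.1899321893364756
label (278.50578423459774, 246.56739305891847, 0.9912) (307.68588640275385, 280.1835915088927, 0.9106583072100314) [511.9  85.5  55.7] 2.521411785276627
label (319.0872305140961, 248.39834162520728, 0.7976189028860801) (312.4484772632457, 247.4559866499791, 0.7787524366471735) [508.7 -16.   55.3] 3.051354878042568
label (361.00722495894905, 250.76354679802955, 0.7831790831641335) (317.55855855855856, 217.42342342342343, 0.7835294117647059) [ 503.8 -120.7   55.6] 2.9759593400222313
sq label corners [[479.3243667716153, 116.50534263508267, 53.0], [542.1448068724325, 117.74384112037312, 53.0], [542.786648123373, 54.89092756193929, 53.0], [480.03224700455553, 53.89491846674845, 53.0]]
knob [398.  244.5] [313.9 188.7] [ 519.3 -211.4   72.5] 3.692373745581853
plate T [331.1 176.7] 4198.0 [[362, 144], [364, 209], [299, 209], [299, 144]] [[789.9657278450824, -125.72376767309224, 0.0], [615.7780192494104, -131.42435145614556, 0.0], [613.9700424102659, 38.440645864525024, 0.0], [788.1407755929977, 41.301192360955326, 0.0]] [702.  -44.4   0. ]
plate S [234.7 250.8] 3468.5 [[207, 225], [273, 227], [266, 275], [193, 273]] [[793.5739460933785, -128.36652683361012, 1.1368683772161603e-13], [621.5182116388448, -135.19453137076516, 1.1368683772161603e-13], [616.6200401829058, 30.031206426035396, 0.0], [789.7501109757487, 37.83577733622121, 0.0]] [705.4 -48.9   0. ]
post [408.7 253.1  54. ] 7.418562048170715 [[404.9 251.   65. ]]
post [ 397.8 -185.8   58.3] 0.212099698945073 [[ 397.7 -185.    65. ]]
```

View pics/c1.png

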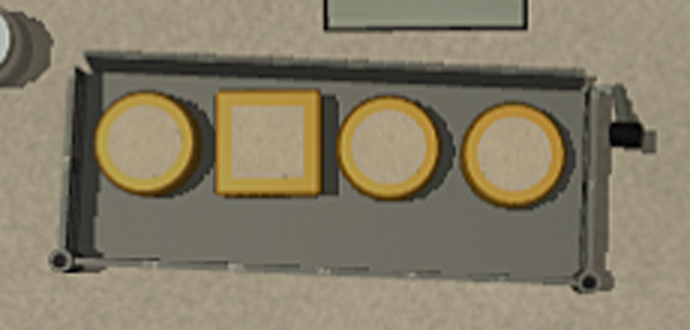

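View pics/c2.png

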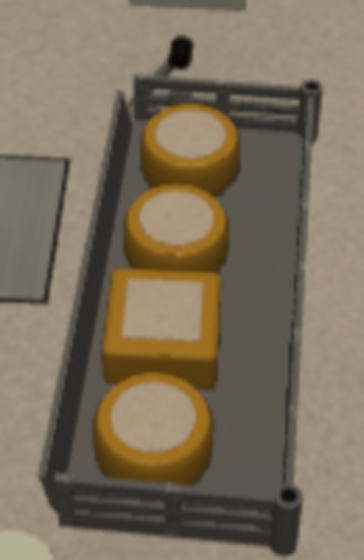

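Crop c1 shows the posts at (60,260) and (588,283) and the knob at (626,134). In c2 the gate is upright. That puts the crate at about (485,34) with yaw about -0.025, the square cheese at (511,85.5), the plate at (703,-46) and the knob at about (515,-211,65). I'll bring the closed fingers behind the knob first.

>>> drive_tool(commands=[[0,0,0,0,0,6.65,0],[0,0,0,0,0,6.65,0],[30,-36,0,0,0,0,0],[30,-36,0,0,0,0,0],[30,-36,0,0,0,0,0],[30,-36,0,0,0,0,0],[30,-36,0,0,0,0,0],[30,-36,0,0,0,0,0],[30,-36,0,0,0,0,0],[30,-36,0,0,0,0,0],[30,-36,0,0,0,0,0],[30,-36,0,0,0,0,0],[26,-31,0,0,0,0,0],[0,0,0,0,0,0,0],[0,0,0,0,0,0,0]])

```text
t: 1.75
ee_pos: [469.9, -216.7, 204.9]
ee_rot: [1.0, 0.001, -0.0, 0.0]
wrist_force: [-1.1, -0.9, -0.4]
width: 0.0
grip_force: 0.0
```

Run:
```python
from m import *
np.set_printoptions(precision=2,suppress=True)
s=telemetry.get_state();print(s["t"],np.array(s["ee_pos"]),np.array(s["ee_rot"]),np.array(s["joint_positions"]))
C=cam("wrist",s);W=imaging.grab_frame("wrist");cv2.imwrite("pics/w1.png",W[:,:,::-1])
print(proj(C,[[519,-211,72],[506,-211,61],[569,-188,4]]))
```

```text
1.75 [ 469.87 -216.73  204.86] [ 1.  0. -0.  0.] [-0.58 -0.04  1.8  -0.    1.38  0.98]
[[306.37 162.18]
 [306.64 177.14]
 [282.74 102.03]]
```

View pics/w1.png

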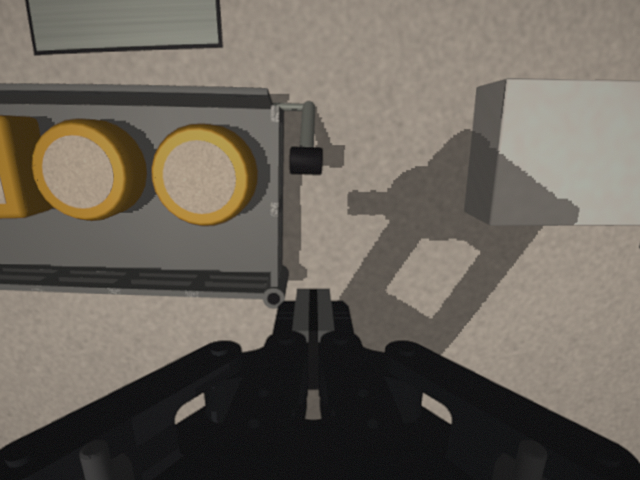

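The wrist view shows the knob at (306,160), which confirms about x 519-521, y -211. The side wall edge at column 284 clears the fingers. Next: descend and push.

>>> drive_tool(commands=[[0,0,40,0,0,0,0],[0,0,40,0,0,0,0],[0,0,40,0,0,0,0],[0,0,23,0,0,0,0],[0,0,0,0,0,0,0],[10,0,0,0,0,0,0],[12,0,0,0,0,0,0],[12,0,0,0,0,0,0],[12,0,0,0,0,0,0],[12,0,0,0,0,0,0],[12,0,0,0,0,0,0],[12,0,0,0,0,0,0],[12,0,0,0,0,0,0],[12,0,0,0,0,0,0],[12,0,0,0,0,0,0],[10,0,0,0,0,0,0],[0,0,0,0,0,0,0]])

```text
t: 3.5
ee_pos: [599.1, -217.3, 62.0]
ee_rot: [1.0, 0.0, 0.0, 0.0]
wrist_force: [-1.0, 0.0, -0.0]
width: -0.3
grip_force: 0.0
```

Run:
```python
from m import *
T=imaging.grab_frame("top");S=imaging.grab_frame("side")
a=cv2.resize(T[170:310,190:430],(800,467),interpolation=2);cv2.imwrite("pics/o1.png",a[:,:,::-1])
```

```text
(no output)
```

View pics/o1.png

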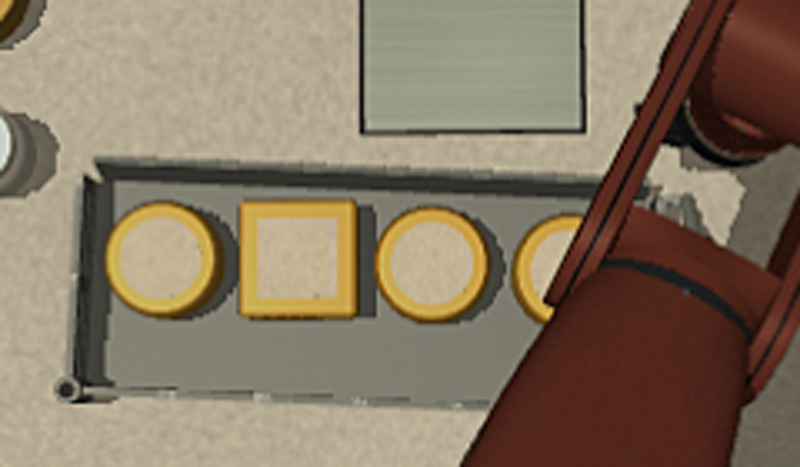

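The gate still looks upright at the crate's top edge (row ~180), and the arm hides the knob. I'll check with the wrist camera.

Run:
```python
from m import *
W=imaging.grab_frame("wrist");S=imaging.grab_frame("side")
a=cv2.resize(W,(560,420));b=cv2.resize(S[150:270,260:360],(350,420),interpolation=2)[:, :240]
b=cv2.resize(S[160:290,265:339],(239,420),interpolation=2)
cv2.imwrite("pics/o2.png",np.hstack([a,b])[:,:,::-1])
```

```text
(no output)
```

View pics/o2.png

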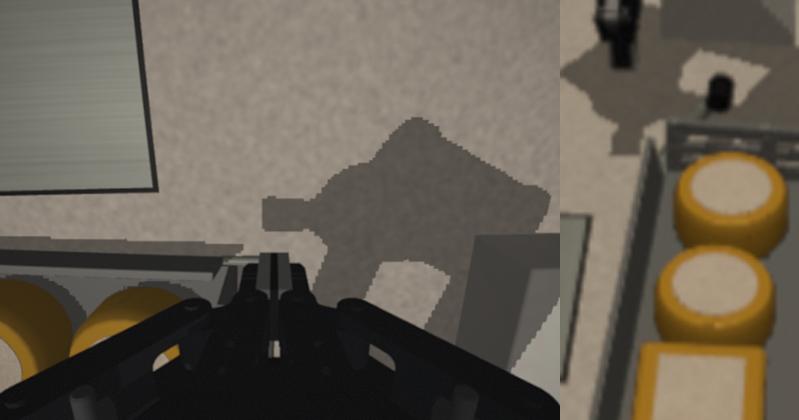

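Run:
```python
from m import *
np.set_printoptions(precision=1,suppress=True)
CT=cam("top");CS=cam("side")
s={"ee_pos":[469.87,-216.73,204.86],"ee_rot":[1,0,0,0]};C=cam("wrist",s)
W=cv2.imread("pics/w1.png");k=cen(blob((W.max(2)<40).astype(np.uint8),(285,142,326,176)));print(k)
print(two(C,k,CS,(313.9,188.7)),two(C,k,CT,(398,244.5)))
for z in(50,61,72):print(plane(C,k,z),plane(CS,(313.9,188.7),z),plane(CT,(398,244.5),z))
print(proj(CS,[[599,-217,62]]),telemetry.get_state()["ee_pos"])
# gate top edge
print(plane(CT,[[303,223]],49))
```

```text
[305.9 160.2]
(array([ 520.9, -210.7,   73.4]), np.float64(0.4108642683515767)) (array([ 519.2, -211.5,   63.5]), np.float64(2.5407601459795712))
[[ 519.1 -210.3   50. ]] [[ 523.  -239.4   50. ]] [[ 519.4 -214.1   50. ]]
[[ 519.9 -210.5   61. ]] [[ 522.1 -225.9   61. ]] [[ 518.5 -212.7   61. ]]
[[ 520.6 -210.7   72. ]] [[ 521.2 -212.4   72. ]] [[ 517.6 -211.3   72. ]]
[[284.4 189. ]] [ 597.2 -217.3   61.8]
[[571.3  25.4  49. ]]
```

Run:
```python
from m import *
np.set_printoptions(precision=1,suppress=True)
s=telemetry.get_state();C=cam("wrist",s);p=np.array(s["ee_pos"]);print(p,s["joint_positions"],s["t"])
print("tcp in wrist",proj(C,[p,p+[0,0,10],p+[0,0,20],p+[11,0,0],p+[11,0,20],p+[0,15,20]]).tolist())
CS=cam("side");print("side",proj(CS,[p,p+[0,0,10],p+[0,0,20],p+[0,0,30]]).tolist())
W=imaging.grab_frame("wrist");S=imaging.grab_frame("side")
a=cv2.resize(W[250:410,230:400],(425,400),interpolation=2);b=cv2.resize(S[130:210,250:325],(375,400),interpolation=2)
cv2.imwrite("pics/o3.png",np.hstack([a,b])[:,:,::-1])
```

```text
[ 597.2 -217.3   61.8] [-0.5  0.4  1.6 -0.   1.2  1.1] 3.7
tcp in wrist [[313.8091853825495, 286.3452905584539], [313.8392658729443, 294.91511127650693], [313.8728207348078, 304.48592231494115], [313.8040274396931, 264.98120499300927], [313.86853121666013, 280.936231098012], [279.345449210692, 304.47983968452286]]
side [[285.1428502566187, 189.00439100051818], [285.0270337886787, 186.02011366969543], [284.9099161198259, 183.00327294962833], [284.79147469655004, 179.95331922444535]]
```

View pics/o3.png

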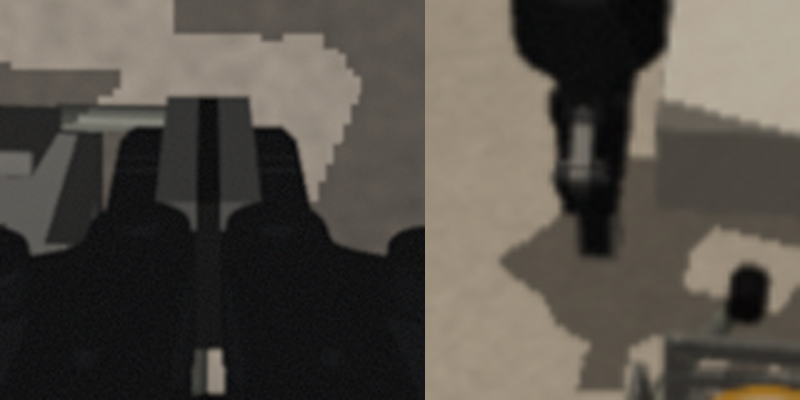

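The side view puts the fingertip at px (284,181), while the reported TCP projects to (285,189). The wrist view agrees, so the real tips sit about 25 mm above the reported TCP, and the fingers passed over the knob. I'll go back over it and descend lower.

>>> drive_tool(commands=[[0,0,-30,0,0,0,0],[-40,0,0,0,0,0,0],[-40,0,0,0,0,0,0],[-45,0,0,0,0,0,0],[-5,0,40,0,0,0,0],[0,0,25,0,0,0,0],[0,0,12,0,0,0,0],[0,0,6,0,0,0,0],[0,0,0,0,0,0,0]])

```text
t: 4.7
ee_pos: [467.7, -217.3, 8.7]
ee_rot: [1.0, -0.0, -0.0, -0.0]
wrist_force: [0.2, 0.5, 0.2]
width: -0.2
grip_force: 0.0
```

Run:
```python
from m import *
np.set_printoptions(precision=1,suppress=True)
s=telemetry.get_state();C=cam("wrist",s);p=np.array(s["ee_pos"]);print(p,s["wrist_force"])
CS=cam("side");print("side",proj(CS,[p,p+[0,0,10],p+[0,0,20],p+[0,0,30]]).tolist())
S=imaging.grab_frame("side");T=imaging.grab_frame("top");W=imaging.grab_frame("wrist")
b=cv2.resize(S[130:230,280:380],(400,400),interpolation=2);a=cv2.resize(W[80:400,150:470],(400,400))
cv2.imwrite("pics/o4.png",np.hstack([a,b])[:,:,::-1])
```

```text
[ 467.7 -217.3    8.7] [0.2 0.5 0.2]
side [[333.63618356971654, 206.95726860255138], [333.7791805118722, 204.13843122398146], [333.9237230240033, 201.2896383480881], [334.06983687489856, 198.4103983396488]]
```

View pics/o4.png

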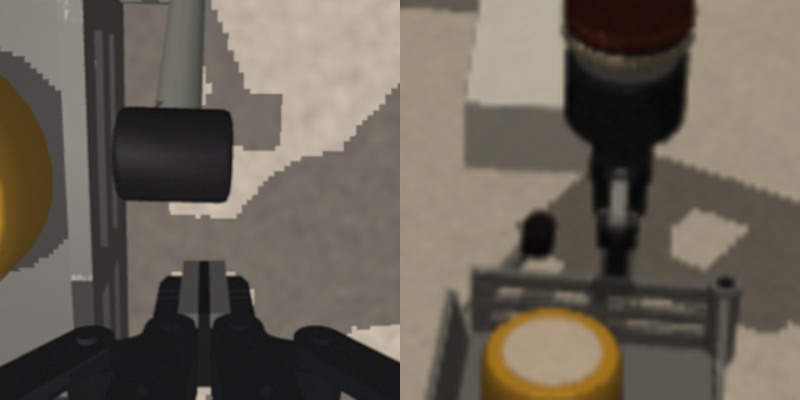

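The fingers stand behind the knob with their tips out of sight behind the crate edge, and nothing is touching. I'll feel for the table.

>>> drive_tool(commands=[[0,0,3,0,0,0,0],[0,0,3,0,0,0,0],[0,0,2,0,0,0,0],[0,0,0,0,0,0,0]])

```text
t: 5.25
ee_pos: [467.4, -217.2, 0.6]
ee_rot: [1.0, -0.0, -0.0, -0.0]
wrist_force: [-0.3, -0.4, -0.6]
width: 0.2
grip_force: 0.0
```

>>> drive_tool(commands=[[0,0,3,0,0,0,0],[0,0,3,0,0,0,0],[0,0,0,0,0,0,0]])

```text
t: 5.55
ee_pos: [467.3, -217.1, -5.6]
ee_rot: [1.0, -0.0, -0.0, -0.0]
wrist_force: [-0.4, -0.6, -0.5]
width: 0.2
grip_force: 0.0
```

The TCP reads below the table with no contact, so the offset is real. I'll keep descending in small steps to get its size.

>>> drive_tool(commands=[[0,0,3,0,0,0,0],[0,0,3,0,0,0,0],[0,0,2,0,0,0,0],[0,0,0,0,0,0,0]])

```text
t: 5.95
ee_pos: [467.9, -217.8, -13.0]
ee_rot: [1.0, -0.0, 0.0, 0.0]
wrist_force: [0.1, -1.8, 0.8]
width: 0.2
grip_force: 0.0
```

>>> drive_tool(commands=[[0,0,2,0,0,0,0],[0,0,2,0,0,0,0],[0,0,0,0,0,0,0]])

```text
t: 6.25
ee_pos: [469.3, -219.7, -15.7]
ee_rot: [1.0, -0.0, 0.002, 0.002]
wrist_force: [0.3, -6.9, 2.7]
width: 0.2
grip_force: 0.0
```

>>> drive_tool(commands=[[0,0,2,0,0,0,0],[0,0,2,0,0,0,0],[0,0,0,0,0,0,0]])

```text
t: 6.55
ee_pos: [470.9, -221.8, -18.2]
ee_rot: [1.0, -0.0, 0.003, 0.004]
wrist_force: [2.3, -12.8, 5.2]
width: 0.3
grip_force: 0.0
```

The resistance is a sideways push from the crate wall on the gripper, not the table. The tip offset is therefore over 13 mm, and the camera says about 25. I'll raise and push the knob with TCP z at about 33.

>>> drive_tool(commands=[[0,0,-10,0,0,0,0],[0,0,-40,0,0,0,0],[0,0,-4,0,0,0,0],[10,0,0,0,0,0,0],[10,0,0,0,0,0,0],[10,0,0,0,0,0,0],[10,0,0,0,0,0,0],[0,0,0,0,0,0,0]])

```text
t: 7.35
ee_pos: [508.6, -217.0, 32.1]
ee_rot: [1.0, 0.0, -0.0, -0.0]
wrist_force: [0.1, -0.7, 0.1]
width: 0.2
grip_force: 0.0
```

>>> drive_tool(commands=[[10,0,0,0,0,0,0],[10,0,0,0,0,0,0],[10,0,0,0,0,0,0],[0,0,0,0,0,0,0]])

```text
t: 7.75
ee_pos: [539.5, -217.5, 33.4]
ee_rot: [1.0, 0.0, 0.001, 0.0]
wrist_force: [0.6, 1.1, -0.1]
width: 0.0
grip_force: 0.0
```

Run:
```python
from m import *
np.set_printoptions(precision=1,suppress=True)
s=telemetry.get_state();C=cam("wrist",s);CS=cam("side")
W=imaging.grab_frame("wrist");S=imaging.grab_frame("side");T=imaging.grab_frame("top")
cv2.imwrite("w_now.png",W[:,:,::-1]);cv2.imwrite("s_now.png",S[:,:,::-1])
for roi in[(285,165,330,205)]:
    b=blob((S.max(2)<45).astype(np.uint8),roi);print(cen(b),cv2.boundingRect(b))
print(s["ee_pos"],proj(CS,[[519,-211,72]]))
# gate top edge rows in top image: dark columns
g=cv2.cvtColor(T,cv2.COLOR_RGB2GRAY)
for c in(260,300,340):print(c,g[195:240,c].tolist())
```

```text
[304.  179.1] (294, 165, 21, 26)
[ 539.5 -217.5   33.4] [[314.7 189.1]]
260 [164, 169, 170, 163, 162, 161, 161, 161, 166, 172, 171, 167, 164, 163, 166, 141, 104, 98, 77, 82, 83, 82, 81, 80, 82, 80, 80, 80, 79, 77, 100, 121, 123, 122, 122, 121, 122, 123, 124, 126, 126, 126, 127, 130, 129]
300 [159, 160, 158, 156, 156, 157, 156, 157, 157, 156, 158, 164, 171, 154, 81, 101, 155, 119, 66, 75, 81, 81, 82, 82, 81, 80, 80, 80, 80, 80, 78, 89, 113, 122, 121, 123, 92, 56, 64, 65, 64, 65, 64, 64, 64]
340 [153, 151, 148, 149, 150, 149, 146, 149, 150, 149, 154, 154, 159, 115, 22, 139, 181, 174, 134, 94, 88, 79, 81, 81, 81, 80, 80, 81, 80, 80, 79, 77, 72, 124, 132, 115, 116, 116, 115, 116, 115, 117, 116, 117, 117]
```

The gate's top edge moved about 8 px outward, so the push works. Continuing.

>>> drive_tool(commands=[[10,0,0,0,0,0,0],[10,0,0,0,0,0,0],[10,0,0,0,0,0,0],[10,0,0,0,0,0,0],[10,0,0,0,0,0,0],[8,0,0,0,0,0,0],[0,0,0,0,0,0,0]])

```text
t: 8.6
ee_pos: [597.3, -217.4, 33.2]
ee_rot: [1.0, 0.0, 0.001, 0.0]
wrist_force: [-0.1, 0.9, -0.4]
width: 0.2
grip_force: 0.0
```

>>> drive_tool(commands=[[4,0,0,0,0,0,0],[4,0,0,0,0,0,0],[0,0,0,0,0,0,0]])

```text
t: 8.9
ee_pos: [598.3, -217.1, 30.7]
ee_rot: [1.0, -0.0, -0.006, -0.001]
wrist_force: [-14.3, -1.9, 0.1]
width: 0.0
grip_force: 7.1
```

```bash
cat > gate.py <<'E'
from m import *
T=imaging.grab_frame("top");g=cv2.cvtColor(T,cv2.COLOR_RGB2GRAY)
for c in(230,260,300):print(c,g[192:226,c].tolist())
print(proj(cam("top"),[[614,85,7],[571,25,49],[614,25,7]]),telemetry.get_state()["ee_pos"])
E
python3 gate.py
```

```text
230 [175, 171, 173, 175, 176, 173, 168, 172, 176, 179, 179, 178, 173, 159, 131, 128, 124, 124, 124, 124, 124, 125, 125, 124, 126, 126, 125, 126, 126, 125, 132, 139, 131, 125]
260 [170, 173, 171, 171, 175, 175, 169, 168, 168, 166, 167, 172, 177, 177, 176, 153, 118, 121, 122, 124, 123, 125, 124, 123, 123, 124, 124, 125, 123, 124, 124, 137, 100, 88]
300 [160, 162, 162, 165, 166, 163, 163, 161, 161, 163, 163, 164, 161, 163, 172, 178, 135, 106, 121, 121, 122, 120, 122, 121, 122, 122, 121, 121, 120, 121, 122, 122, 123, 102]
[[280.99760893 208.43289258]
 [303.13828827 223.13665094]
 [304.03653445 208.64983008]] [ 598.29577965 -217.1358426    30.62139373]
```

The gate is flat: its edge sits at row 208 as predicted, and there is a 14 N stop. Next I lift off, move behind the square cheese, and open the fingers to 40 mm for a two-point push.

>>> drive_tool(commands=[[-16,0,0,0,0,0,0],[0,0,-40,0,0,0,0],[0,0,-40,0,0,0,0],[0,0,-30,0,0,0,40],[-19,-38,0,0,0,0,40],[-19,-38,0,0,0,0,40],[-19,-38,0,0,0,0,40],[-19,-38,0,0,0,0,40],[-19,-38,0,0,0,0,40],[-19,-38,0,0,0,0,40],[-19,-38,0,0,0,0,40],[-18,-36,0,0,0,0,40],[0,0,0,0,0,0,40]])

```text
t: 10.25
ee_pos: [434.9, 88.2, 143.1]
ee_rot: [1.0, 0.002, 0.0, -0.001]
wrist_force: [-0.2, -0.8, -0.1]
width: 40.0
grip_force: 0.0
```

```bash
python3 - <<'E'
from m import *
np.set_printoptions(precision=1,suppress=True)
s=telemetry.get_state();C=cam("wrist",s);print(s["ee_pos"],s["width"],s["t"])
W=imaging.grab_frame("wrist");cv2.imwrite("w_now.png",W[:,:,::-1])
for q in cheeses(W,(0,0,640,480)): print(np.array(q[:3]),plane(C,q[:2],53),[plane(C,x,53)[0,:2] for x in cv2.boxPoints(q[3])] if q[2]>.9 else"")
E
python3 gate.py
```

```text
[434.9  88.2 143.1] 40.00388689642831 10.25
[161.  123.5   0.8] [[512.6 190.1  53. ]] 
[316.5 121.    1. ] [[514.1  86.7  53. ]] [array([543.1, 117.5]), array([544.2,  57.2]), array([482.9,  53.8]), array([481.7, 118.1])]
230 [160, 158, 158, 162, 162, 159, 155, 157, 163, 165, 164, 164, 160, 146, 120, 119, 113, 113, 114, 114, 115, 115, 114, 115, 116, 115, 115, 115, 115, 116, 121, 128, 121, 115]
260 [156, 158, 157, 157, 161, 162, 155, 154, 153, 153, 153, 157, 164, 163, 163, 140, 108, 111, 112, 113, 113, 114, 113, 113, 114, 114, 114, 114, 114, 113, 114, 126, 91, 81]
300 [146, 150, 148, 151, 152, 150, 150, 147, 148, 149, 150, 150, 148, 150, 158, 163, 124, 96, 112, 110, 109, 110, 111, 111, 112, 111, 112, 111, 112, 112, 112, 111, 113, 92]
[[280.99760893 208.43289258]
 [303.13828827 223.13665094]
 [304.03653445 208.64983008]] [436.97082693  85.19029436 143.45649514]
```

>>> drive_tool(commands=[[-2,0,40,0,0,0,40],[0,0,40,0,0,0,40],[0,0,40,0,0,0,40],[0,0,20,0,0,0,40],[0,0,0,0,0,0,40]])

```text
t: 10.85
ee_pos: [432.2, 83.3, -0.1]
ee_rot: [1.0, -0.001, -0.003, 0.0]
wrist_force: [-0.1, -1.0, 0.1]
width: 40.3
grip_force: 0.0
```

>>> drive_tool(commands=[[8,0,0,0,0,0,40],[8,0,0,0,0,0,40],[8,0,0,0,0,0,40],[8,0,0,0,0,0,40],[8,0,0,0,0,0,40],[0,0,0,0,0,0,40]])

```text
t: 11.45
ee_pos: [476.7, 84.6, 3.7]
ee_rot: [1.0, -0.0, 0.001, -0.0]
wrist_force: [-0.6, 0.3, 0.0]
width: 39.8
grip_force: 0.0
```

```bash
cat > ch.py <<'E'
from m import *
np.set_printoptions(precision=1,suppress=True)
s=telemetry.get_state();print(s["ee_pos"],s["wrist_force"],s["t"])
for n,roi in(("top",(120,100,420,320)),("side",(190,195,375,365)),("wrist",(0,0,640,480))):
    C=cam(n,s);im=imaging.grab_frame(n)
    for q in cheeses(im,roi,120): print(n,np.array(q[:3]),plane(C,q[:2],53)[0,:2],plane(C,q[:2],45)[0,:2],"sq" if q[2]>.88 else "",np.round(q[3][2],1))
E
python3 ch.py
```

```text
[476.7  84.6   3.7] [-0.6  0.3  0. ] 11.45
top [361.  250.7   0.8] [ 502.5 -120.9] [ 503.1 -121.4]  45.0
top [319.1 248.4   0.8] [507.4 -15.9] [508.  -15.8]  45.0
top [176.9 163.7   0.8] [721.5 352.2] [723.3 354.4]  45.0
side [304.1 318.5   0.8] [512.2 186.8] [512.8 181. ]  45.0
wrist [308.8 165.4   0.9] [538.5  86.3] [537.8  86.3] sq 0.0
```

The cheese slides squarely and is now at x≈538, with the rounds undisturbed. Continuing over the gate.

>>> drive_tool(commands=[[10,0,0,0,0,0,40],[10,0,0,0,0,0,40],[10,0,0,0,0,0,40],[10,0,0,0,0,0,40],[10,0,0,0,0,0,40],[10,0,0,0,0,0,40],[10,0,0,0,0,0,40],[10,0,0,0,0,0,40],[10,0,0,0,0,0,40],[10,0,0,0,0,0,40],[10,0,0,0,0,0,40],[10,0,0,0,0,0,40],[0,0,0,0,0,0,40]])

```text
t: 12.9
ee_pos: [596.7, 84.5, 3.4]
ee_rot: [1.0, -0.0, 0.001, -0.0]
wrist_force: [-0.3, -0.3, -0.5]
width: 40.4
grip_force: 0.0
```

```bash
python3 ch.py
```

```text
[596.7  84.5   3.4] [-0.3 -0.3 -0.5] 12.9
top [361.  250.7   0.8] [ 502.6 -121. ] [ 503.2 -121.4]  45.0
top [319.1 248.4   0.8] [507.3 -16. ] [508.  -15.9]  26.6
top [176.9 163.7   0.8] [721.4 352.2] [723.2 354.4]  45.0
side [304.1 318.5   0.8] [512.3 186.8] [512.8 180.9]  45.0
```

>>> drive_tool(commands=[[10,0,0,0,0,0,40],[10,0,0,0,0,0,40],[10,0,0,0,0,0,40],[8,0,0,0,0,0,40],[5,0,0,0,0,0,40],[0,0,0,0,0,0,40],[-25,0,-5,0,0,0,40],[-10,0,-40,0,0,0,40],[-10,0,-40,0,0,0,40],[-10,0,-40,0,0,0,40],[0,0,0,0,0,0,40]])

```text
t: 14.15
ee_pos: [586.6, 84.8, 135.4]
ee_rot: [1.0, -0.0, 0.006, -0.0]
wrist_force: [1.1, -0.3, -0.0]
width: 39.9
grip_force: 0.0
```

```bash
python3 ch.py
```

```text
[586.6  84.8 135.4] [ 1.1 -0.3 -0. ] 14.15
top [361.  250.7   0.8] [ 502.6 -120.9] [ 503.2 -121.4]  45.0
top [319.  248.4   0.8] [507.4 -15.8] [508.  -15.6]  45.0
top [176.9 163.7   0.8] [721.3 352.2] [723.1 354.4]  45.0
side [304.2 318.5   0.8] [512.2 186.9] [512.7 181. ]  45.0
side [225.8 277.1   0.9] [695.1  88.9] [697.4  82.1]  3.8
wrist [311.8  63.5   1. ] [700.9  86. ] [702.4  86. ] sq 0.0
```

The cheese is now at about (701,86). I'll turn the tool by 90° and go to its +y side to push it sideways onto the plate at about (703,-46).

>>> drive_tool(commands=[[0,0,0,0,0,-8.5,40],[0,0,0,0,0,-8.5,40],[0,0,0,0,0,-8.5,40],[0,0,0,0,0,-8.5,40],[0,0,0,0,0,-8.5,40],[0,0,0,0,0,-8.5,40],[0,0,0,0,0,-8.5,40],[0,0,0,0,0,-8.5,40],[0,0,0,0,0,-8.5,40],[0,0,0,0,0,-8.5,40],[0,0,0,0,0,-5,40],[26,38,0,0,0,0,40],[26,38,0,0,0,0,40],[27,38,0,0,0,0,40],[0,0,0,0,0,0,40],[0,0,0,0,0,0,40]])

```text
t: 15.9
ee_pos: [695.5, 163.9, 123.7]
ee_rot: [0.707, 0.707, -0.002, -0.002]
wrist_force: [-0.6, 0.2, -0.9]
width: 39.9
grip_force: 0.0
```

```bash
python3 ch.py; python3 -c "
from h import *
s=telemetry.get_state();print(s['ee_rot'],R.from_quat(s['ee_rot']).as_matrix().round(3),np.round(s['joint_positions'],2))"
```

```text
[695.5 163.9 123.7] [-0.6  0.2 -0.9] 15.9
top [361.  250.7   0.8] [ 502.5 -120.8] [ 503.1 -121.3]  45.0
top [319.1 248.4   0.8] [507.4 -16.1] [508. -16.]  45.0
top [280.8 175.6   0.9] [691.4  83.4] [693.1  84.1] sq 0.0
side [304.1 318.5   0.8] [512.2 186.8] [512.8 181. ]  45.0
side [312.2 247.6   0.8] [510.9 -17.7] [511.4 -25.5]  0.0
side [317.5 217.4   0.8] [ 505.5 -123.7] [ 506.  -132.4]  0.0
[ 7.07400759e-01  7.06812094e-01 -7.81824776e-04 -4.68307264e-04] [[ 0.001  1.    -0.002]
 [ 1.    -0.001 -0.   ]
 [-0.    -0.002 -1.   ]] [ 0.12  0.49  1.33 -0.    1.32  0.12]
```

>>> drive_tool(commands=[[0,0,40,0,0,0,40],[0,0,40,0,0,0,40],[0,0,40,0,0,0,40],[0,0,10,0,0,0,40],[0,0,0,0,0,0,40],[-10,0,0,0,0,0,40],[-10,0,0,0,0,0,40],[-10,0,0,0,0,0,40],[-10,0,0,0,0,0,40],[-10,0,0,0,0,0,40],[-10,0,0,0,0,0,40],[-10,0,0,0,0,0,40],[-10,0,0,0,0,0,40],[-10,0,0,0,0,0,40],[-10,0,0,0,0,0,40],[0,0,0,0,0,0,40]])

```text
t: 17.65
ee_pos: [696.7, 61.5, -2.3]
ee_rot: [0.708, 0.707, -0.001, 0.0]
wrist_force: [0.8, -0.8, -1.0]
width: 40.1
grip_force: 0.0
```

```bash
python3 ch.py
```

```text
[696.7  61.5  -2.3] [ 0.8 -0.8 -1. ] 17.65
top [361.  250.7   0.8] [ 502.6 -120.9] [ 503.1 -121.4]  45.0
top [319.1 248.4   0.8] [507.3 -15.9] [507.9 -15.8]  45.0
top [176.9 163.7   0.8] [721.4 352.1] [723.2 354.3]  45.0
side [304.2 318.5   0.8] [512.2 186.9] [512.7 181. ]  45.0
side [312.4 247.5   0.8] [510.5 -18.3] [511. -26.]  0.0
side [317.6 217.4   0.8] [ 505.4 -123.7] [ 505.9 -132.5]  0.0
```

>>> drive_tool(commands=[[-10,0,0,0,0,0,40],[-10,0,0,0,0,0,40],[-10,0,0,0,0,0,40],[-9,0,0,0,0,0,40],[-6,0,0,0,0,0,40],[0,0,0,0,0,0,40],[25,0,-5,0,0,0,40],[20,0,-40,0,0,0,40],[20,0,-40,0,0,0,40],[20,0,-40,0,0,0,40],[35,0,0,0,0,0,40],[0,0,0,0,0,0,40]])

```text
t: 19.0
ee_pos: [698.0, 143.1, 126.1]
ee_rot: [0.706, 0.708, 0.002, 0.001]
wrist_force: [-1.9, -0.3, -0.0]
width: 40.1
grip_force: 0.0
```

```bash
python3 ch.py
python3 - <<'E'
from m import *
T=imaging.grab_frame("top");W=imaging.grab_frame("side")
cv2.imwrite("pics/p1.png",np.hstack([cv2.resize(T[120:240,260:400],(420,360)),cv2.resize(W[200:320,180:300],(360,360))])[:,:,::-1])
E
```

```text
[698.  143.1 126.1] [-1.9 -0.3 -0. ] 19.0
top [361.  250.7   0.8] [ 502.5 -120.9] [ 503.1 -121.4]  45.0
top [319.1 248.4   0.8] [507.3 -16. ] [507.9 -15.9]  45.0
top [329.8 176.7   0.9] [689.6 -41. ] [691.3 -41.1] sq 0.0
side [304.2 318.5   0.8] [512.2 186.8] [512.7 181. ]  45.0
side [317.5 217.4   0.8] [ 505.5 -123.7] [ 506.  -132.4]  0.0
```

View pics/p1.png

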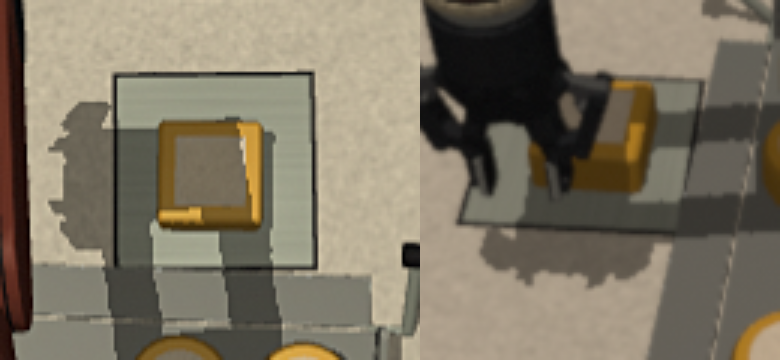

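The cheese lies flat on the plate at about 11 mm short in x and 3 mm off in y, well inside 25 mm. In the crop the plate centre is (214,169), the cheese label (212,171), and the knob (410,255). Next: turn back, close the fingers, and go beyond the knob to close the gate.

>>> drive_tool(commands=[[0,0,-10,0,0,8.5,0],[0,0,0,0,0,8.5,0],[0,0,0,0,0,8.5,0],[0,0,0,0,0,8.5,0],[0,0,0,0,0,8.5,0],[0,0,0,0,0,8.5,0],[0,0,0,0,0,8.5,0],[0,0,0,0,0,8.5,0],[0,0,0,0,0,8.5,0],[0,0,0,0,0,8.5,0],[0,0,0,0,0,5,0],[0,0,0,0,0,0,0]])

```text
t: 20.45
ee_pos: [696.6, 137.2, 132.2]
ee_rot: [1.0, -0.001, -0.001, 0.0]
wrist_force: [-0.1, -0.6, -0.6]
width: 0.2
grip_force: 0.0
```

>>> drive_tool(commands=[[-4,40,0,0,0,0,0],[-4,40,0,0,0,0,0],[-4,40,0,0,0,0,0],[-4,40,0,0,0,0,0],[-4,40,0,0,0,0,0],[-4,40,0,0,0,0,0],[-4,40,0,0,0,0,0],[-4,40,0,0,0,0,0],[-2,40,0,0,0,0,0],[0,0,0,0,0,0,0],[0,0,0,0,0,0,0]])

```text
t: 21.55
ee_pos: [662.0, -223.0, 132.4]
ee_rot: [1.0, -0.001, -0.0, -0.0]
wrist_force: [-0.2, -0.1, -0.4]
width: -0.3
grip_force: 0.0
```

```bash
python3 ch.py
python3 - <<'E'
from m import *
S=imaging.grab_frame("side");T=imaging.grab_frame("top");CS=cam("side");CT=cam("top")
a,b=proj(CT,[[621,-211,61]])[0],proj(CS,[[621,-211,61]])[0];print(a,b)
for im,p in((T,a),(S,b)):
    x,y=p.astype(int);q=blob((im.max(2)<45).astype(np.uint8),(x-14,y-14,x+14,y+14));print(cen(q),cv2.boundingRect(q))
E
```

```text
[ 662.  -223.   132.4] [-0.2 -0.1 -0.4] 21.55
top [319.1 248.4   0.8] [507.2 -16. ] [507.8 -15.9]  45.0
top [237.6 246.8   0.8] [509.1 188.8] [509.7 190. ]  45.0
top [329.8 176.7   0.9] [689.6 -41. ] [691.3 -41.1] sq 0.0
top [176.9 163.7   0.8] [721.4 352.1] [723.2 354.3]  45.0
side [304.2 318.5   0.8] [512.2 186.8] [512.7 181. ]  45.0
side [312.4 247.5   0.8] [510.4 -18.4] [510.9 -26.1]  0.0
side [236.7 237.7   0.8] [693.4 -35.8] [695.6 -43.7]  3.8
side [317.5 217.5   0.8] [ 505.5 -123.6] [ 506.  -132.3]  0.0
wrist [ 53.7 191.5   0.8] [697.  -47.2] [695.8 -41.5]  81.5
[397.24193776 203.81415558] [275.84503018 190.25860505]
[400.15053763 202.93548387] (395, 201, 10, 6)
[275.96358543 188.45658263] (272, 184, 9, 10)
```

>>> drive_tool(commands=[[0,-7,30,0,0,0,0],[0,0,40,0,0,0,0],[0,0,29,0,0,0,0],[0,0,0,0,0,0,0],[-10,0,0,0,0,0,0],[-10,0,0,0,0,0,0],[-10,0,0,0,0,0,0],[-10,0,0,0,0,0,0],[-10,0,0,0,0,0,0],[-10,0,0,0,0,0,0],[-10,0,0,0,0,0,0],[-10,0,0,0,0,0,0],[-10,0,0,0,0,0,0],[-10,0,0,0,0,0,0],[-10,0,0,0,0,0,0],[-8,0,0,0,0,0,0],[0,0,0,0,0,0,0]])

```text
t: 23.5
ee_pos: [543.3, -214.6, 33.9]
ee_rot: [1.0, -0.0, -0.001, -0.0]
wrist_force: [0.1, 0.4, 0.6]
width: -0.4
grip_force: 0.0
```

>>> drive_tool(commands=[[-5,0,0,0,0,0,0],[-4,0,0,0,0,0,0],[0,0,0,0,0,0,0]])

```text
t: 23.8
ee_pos: [535.2, -214.4, 33.9]
ee_rot: [1.0, -0.0, -0.0, 0.0]
wrist_force: [-0.3, -0.1, -0.3]
width: -0.2
grip_force: 0.1
```

```bash
sed -i 's/192:226/200:240/' gate.py; python3 gate.py
```

```text
230 [172, 171, 172, 170, 164, 165, 170, 166, 165, 170, 169, 168, 169, 171, 175, 173, 168, 168, 150, 121, 89, 38, 40, 34, 97, 129, 123, 122, 123, 121, 124, 112, 85, 124, 165, 167, 164, 166, 173, 176]
260 [160, 160, 159, 165, 170, 170, 166, 163, 159, 159, 161, 160, 160, 162, 162, 167, 172, 172, 172, 148, 116, 98, 62, 37, 35, 79, 118, 124, 122, 121, 121, 121, 121, 121, 121, 121, 123, 124, 126, 124]
300 [154, 156, 156, 157, 154, 157, 165, 171, 152, 80, 99, 159, 171, 168, 169, 166, 164, 163, 164, 163, 169, 138, 117, 87, 31, 38, 48, 104, 123, 119, 119, 118, 120, 120, 120, 120, 119, 119, 119, 119]
[[280.99760893 208.43289258]
 [303.13828827 223.13665094]
 [304.03653445 208.64983008]] [ 535.22715065 -214.35688221   33.84982724]
```

>>> drive_tool(commands=[[-4,0,0,0,0,0,0],[-3,0,0,0,0,0,0],[0,0,0,0,0,0,0]])

```text
t: 24.15
ee_pos: [528.5, -214.3, 34.0]
ee_rot: [1.0, -0.0, -0.0, -0.0]
wrist_force: [1.5, 1.3, 0.3]
width: 0.1
grip_force: 0.4
```

>>> drive_tool(commands=[[-3,0,0,0,0,0,0],[-2,0,0,0,0,0,0],[0,0,0,0,0,0,0]])

```text
t: 24.45
ee_pos: [527.1, -214.7, 36.1]
ee_rot: [1.0, -0.0, 0.004, 0.001]
wrist_force: [8.1, 3.7, 3.8]
width: 0.2
grip_force: 4.6
```

There's a firm stop at x≈528, so the gate is closed. Backing off and verifying.

>>> drive_tool(commands=[[12,0,0,0,0,0,0],[15,0,0,0,0,0,0],[10,0,-40,0,0,0,0],[0,30,-40,0,0,0,0],[0,40,-30,0,0,0,0],[0,45,0,0,0,0,0],[0,45,0,0,0,0,0],[0,40,0,0,0,0,0],[0,0,0,0,0,0,0],[0,0,0,0,0,0,0]])

```text
t: 25.45
ee_pos: [559.7, -414.9, 142.5]
ee_rot: [1.0, -0.001, -0.001, -0.001]
wrist_force: [0.9, 0.3, -0.9]
width: -0.2
grip_force: 0.0
```

```bash
python3 ch.py; python3 gate.py
python3 - <<'E'
from m import *
S=imaging.grab_frame("side");T=imaging.grab_frame("top");CS=cam("side");CT=cam("top");o=[]
for im,r in((T,(390,232,412,262)),(S,(303,178,332,206))):
    q=blob((im.max(2)<45).astype(np.uint8),r);o.append(cen(q))
k,e=two(CT,o[0],CS,o[1]);print(o,k,e,"gate~",np.arctan2(k[2]-4,563-k[0])-np.pi/4)
E
```

```text
[ 559.7 -414.9  142.5] [ 0.9  0.3 -0.9] 25.45
top [361.  250.8   0.8] [ 502.5 -120.8] [ 503.1 -121.3]  45.0
top [319.1 248.4   0.8] [507.2 -15.9] [507.8 -15.8]  45.0
top [237.6 246.8   0.8] [509.1 188.8] [509.7 190. ]  45.0
top [329.8 176.7   0.9] [689.6 -41. ] [691.3 -41.1] sq 0.0
top [176.9 163.7   0.8] [721.4 352.1] [723.2 354.3]  45.0
side [304.2 318.5   0.8] [512.2 186.8] [512.7 181. ]  45.0
side [312.4 247.5   0.8] [510.4 -18.4] [510.9 -26.1]  0.0
side [236.7 237.7   0.8] [693.4 -35.8] [695.6 -43.7]  3.8
side [317.5 217.4   0.8] [ 505.5 -123.7] [ 506.  -132.4]  0.0
230 [177, 179, 178, 177, 170, 172, 176, 172, 172, 176, 175, 174, 176, 179, 182, 180, 174, 169, 171, 176, 156, 143, 114, 13, 98, 136, 128, 126, 127, 127, 129, 116, 88, 129, 172, 175, 170, 173, 180, 183]
260 [167, 165, 166, 172, 176, 177, 172, 169, 166, 166, 168, 166, 167, 169, 169, 173, 179, 178, 173, 170, 176, 157, 132, 93, 20, 79, 122, 128, 126, 126, 126, 126, 125, 125, 126, 127, 127, 129, 131, 130]
300 [161, 160, 163, 163, 160, 164, 170, 178, 158, 84, 101, 166, 176, 173, 175, 172, 169, 170, 170, 169, 169, 175, 162, 128, 129, 91, 21, 101, 130, 124, 124, 123, 123, 124, 124, 125, 125, 123, 125, 123]
[[280.99760893 208.43289258]
 [303.13828827 223.13665094]
 [304.03653445 208.64983008]] [ 560.87462159 -412.84676111  143.72707378]
[array([397.41207349, 249.57217848]), array([318.57407407, 192.15123457])] [ 507.26806254 -211.10034273   62.23904822] 3.12640525399272 gate~ 0.021994251081649874
```

```bash
python3 -c "
from bench import ticket;print(ticket.hand_in())"
```

```text
the job is handed in; nothing more can be done
None
```

The job is handed in at about 26 s with no verdict returned: by camera the square cheese lies on the weighing plate about 11 mm from its centre, the gate is closed to about 0.02 rad, the round cheeses and tape roll are in place, and the other bystanders were kept clear of but not re-measured.

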